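Turn the swivel hook to its stop and hang up the tamper

ROBOT

A 6-joint arm with a two-finger parallel gripper is mounted at the origin on a cart in front of the work surface, level with it; the furniture and walls round the work are solid. World frame = base frame: x ahead of the robot, y to its left, z up, the work surface at z = 0. Lengths are in m, angles in degrees, forces in N, time in s.
With the tool pointing down it reaches from about 0.35 to 0.875 m from the base axis. Payload 15.5 kg.
Tool frame: the origin (TCP) lies at the very end of the fingers, on their centre line; the grasp point (between the pads) lies 19 mm behind it (ctrl.hold_point_z is the distance from the TCP to the grasp point, in m); z points along the fingers, y is the line along which they close (so a half turn about z gives the same grasp; the last joint's range is limited). The gripper opens to 85 mm and grips with 20 to 120 N. Pads are 22 mm wide; open, the fingers measure 114 mm over their backs; the gripper's body (76 mm by 85 mm) begins 54 mm behind the grasp point. The pads swing forward as they close: fully open they stand 13 mm farther back than shut.
Start: joints at [-75.143, 28.281, 77.091, -0, 74.628, -5.472], TCP at [0.217, -0.586, 0.231] pointing down, gripper open.
Joint ranges: [-166.48, 166.48], [-47.26, 123.95], [12.59, 153.08], [-70.14, 250.14], [6.76, 159.57], [-176.63, 176.63]. Speed limits (degrees/s): [108.29, 108.29, 147.25, 172.46, 172.46, 172.46].

INTERFACE

Orientations are given as [roll, pitch, yaw] about the fixed x, y, z axes, in that order (R = Rz(yaw) Ry(pitch) Rx(roll)).
In Python, from workcell import ctrl gives the robot as it stands.
- The arm moves only by the tool play_rows, never from a script. Its argument "targets" is a list of rows, each a list of 5 numbers: the closure, from -1 (fully open) to 1 (shut), then the shift along the tool's x, y, z in units of 0.1 m (1.0 is 0.1 m), then the turn about the tool's z in units of 90 degrees (1.0 is 90 degrees). In form: [[grip, dx, dy, dz, turn], ...]. A call has 1 to 12 rows; each row is the pose to reach, as a shift and turn from the pose commanded when the call began, along the tool's axes at that moment; what a row does not reach only later rows make up. A row lasts 1/8 s, in which the tool goes at most 62.5 mm and 10.7 degrees, less where a joint would pass 70% of its speed; a pose out of reach is approached as far as the arm can. A call with a number of a shift or a turn outside -1 to 1 is refused whole. A call with a gripper value outside its range is refused whole. The fingers move at their own pace and stop on an object; "grip_force" is the grip in N (left out, the last holds). Time passes only in rows, so rows that repeat a pose let the fingers close. It gives the time, the measured TCP pose, the force, the opening and the grip force at its end, in the units of the state.
- ctrl.sense(): the state, without advancing time (a new reading comes with each control period).
- ctrl.read_camera(name): name is "scene" or "top" or "wrist"; returns a dict with "color" (400x640x3 uint8, blue, green, red), "z_map" (400x640 float32, m along the optical axis (not along the pixel's ray), 0 where there is no reading), "fx", "fy", "cx", "cy" (pixels), "xyz" and "rotation" of the camera in the world. Camera axes: x right, y down, z forward; pixel columns grow to the right and rows downward; lengths in m; the calibration is good to about 2 mm. The wrist camera is an equidistant fisheye: a pixel r from the principal point sees the ray r / f radians off the axis. A picture is of the moment at which its call begins.
- ctrl.finish_job(): hands the job in; it is judged then, once.
The state is a dict: "time_s": time; "joint_positions": joint angles; "dq": joint speeds; "tau": joint torques, N m; "position": TCP position; "tool_rot": TCP orientation; "force": force on the tool from outside, world axes, zero at the start; "torque": the same for the moment, N m; "opening": finger opening in m; "gripper_force": force on a finger pad.
Only numpy, scipy, OpenCV 4.12 (cv2) and the standard library are available. Lean on these libraries where they do the work, as an engineer would, in place of code of your own. Each camera call takes 0.05 s, during which the arm holds its last target. There are 200 camera calls.

TASK

The hand tamper used for pressing the paper onto the forms goes back on its stand. First, with the tamper still standing on the table, turn the brass swivel hook clockwise (seen from above) until its lug meets the red sprung stop pin, and gently press the pin clearly back (half of its travel is plenty) for a moment, so that the hook is surely home; then lift the tamper upright, hang its steel eye over the hook and leave it hanging free and still, the hook still facing the front. Leave the other things where they are, and do not tip the tamper over or force the hook.

Things in the scene. Friction and masses are not known exactly. Their poses are not given: they have to be found in the camera images.
- stand: fixed stand: grey round foot 120 mm across, 22 mm high at its middle, with a steel post 18 mm thick. Origin at the foot's centre on the table, z up, own +x to its front (the robot's side, give or take 0.3 rad). The hook's swivel axis is the vertical line through the origin. Its parts end 183 mm above the table
- swivel_hook: brass swivel hook on top of the stand. Origin on its swivel axis (vertical), at the height of the arm's centre line, 166 mm above the table; hub 30 mm across, 12 mm above and below the origin, with a 12 mm wide, 5 mm high screw head on top. The arm is a round level bar 8 mm thick along the hook's own +x, from the hub to 80 mm from the axis. Own z is up. No more than 15 N may press on it
- hook_tip (a point): centre of the rounded end of the hook, where the arm turns up: 85 mm from the swivel axis and 16 mm above the arm's centre line; the bar's rounded surface reaches 4 mm further out and up. Its axes are the hook's
- stop_pin (a joint): how far the red stop pin (upright, 6 mm thick, beside the hub, 24 mm from the swivel axis) is pressed back by the hook, rad about the swivel axis: 0 at rest, 0.10 (2.4 mm at the pin, 5.5 mm at 55 mm out on the arm) at its rigid end. The spring takes 0.22 N m to start and 0.36 N m at the end; it pushes back when let go. A fine reading, but it shows nothing until the hook's lug presses the pin
- hub_top (a point): centre of the hub's top, on the swivel axis, 178 mm above the table; its axes are the hook's. The hook turns with a steady friction of about 0.10 N m and stays where it is left. It starts 1.5 to 2.1 rad counter-clockwise (from above) of its stop. The collar with the stop pin was set by hand: at its stop, the hook points along the stand's own +x give or take 0.55 rad, differently each time, so the stop must be found by feel
- grip (a point): centre of the tamper's light wooden grip, a block 24 mm (own x) by 14 mm (own y) by 44 mm high, centred 107 mm above the tamper's underside; pinch it across the 14 mm. The tamper (130 to 240 g, 129 mm tall, standing on a dark wooden foot 52 mm across) is rigid; own z is up
- eye (a point): centre of the tamper's steel eye, 48 mm below the grip's centre, 59 mm above the underside. Opening 33 mm wide (own y), 36 mm high (z), bar 6 mm thick; the hook passes through along the tamper's own x, either way. Hung, the eye's upper bar rests on the hook's arm, so the eye's centre is 14 mm below the arm's centre line
- tamper: the hand tamper as a whole, origin at the centre of its underside
- tape_green: roll of green paper tape, 96 mm across, 24 high, lying flat; bystander, origin at its underside
- tape_white: roll of white paper tape, 68 mm across, 18 high, lying flat; bystander, origin at its underside
- paste_bowl: white bowl of set paste, 118 mm across, 50 high; bystander, origin at its underside
- stapler: dark green stapler, 36 x 125 x 43; bystander, origin at its underside
- offcut_0: wooden offcut, 40 x 50 x 45; bystander, origin at its underside
Not all that is in view belongs to the job. What is shaped like the tamper but orange is not meant.

How it is judged (in metres and radians):
On the way:
1. the hook, home at its stop, presses the stop pin back by at least 0.025 rad while the tamper still stands on the table (value of joint stop_pin above 0.025 rad and height (world z) of grip below 0.115 m), for 0.25 s.
At the end, for the whole second after the job is handed in: the tamper hangs upright (0.15 rad) and still (0.05 m/s) with its weight on the hook (over 0.7 N): eye centre 22 to 82 mm out along the arm, within 15 mm sideways, 7 to 19 mm below the arm's centre line; the hook faces the front (tip at least 55 mm along the stand's own +x) (x of eye in the frame of swivel_hook between 0.022 and 0.082 m and y of eye in the frame of swivel_hook between -0.015 and 0.015 m and z of eye in the frame of swivel_hook between -0.019 and -0.007 m and contact force between tamper and swivel_hook above 0.7 N and angle between grip's own z axis and vertical below 0.15 rad and linear speed of tamper below 0.05 m/s and x of hook_tip in the frame of stand above 0.055 m); the robot touches nothing.
It fails at once if the hook is pressed with more than 15 N (contact force between anything else and swivel_hook above 15 N).
It fails at once if the tamper is tipped by more than 0.6 rad (angle between grip's own z axis and vertical above 0.6 rad).
It fails at once if a bystander is shifted by more than 25 mm (distance of any of tape_green, tape_white, paste_bowl, stapler, offcut_0 from where it was at the start of the episode above 0.025 m).
It also fails if it takes over 72 s, if anything falls off the work surface, if the arm or the gripper's body presses on something with over 40 N, if the wrist force passes 120 N, or if a joint passes its speed limit or range.

## Working session

There is one attempt and no reset: what is moved stays moved. The work goes in short steps, Python scripts to look and compute and a tool call to move; the robot and the scene stay as the last step left them, time stands still between calls to the robot, and variables do not carry over. Pictures are saved under pics/ and viewed, at most 13 in all, crops included, and the job is handed in when it is done.

Besides the shell and the picture viewer there is one more tool, called by a JSON object that holds its "api" and its "payload", one argument or row to a line. play_rows: Moves the arm, as the interface text tells. Its arguments: {"type":"object","properties":{"targets":{"type":"array"},"grip_force":{"type":"number"}},"required":["targets"]}

```bash
mkdir -p pics; ls; cat > h.py <<'E'
from workcell import ctrl
import numpy as np, cv2
def cloud(c):
    v,u=np.mgrid[0:400,0:640]; z=c["z_map"]
    P=np.stack([(u-c["cx"])/c["fx"]*z,(v-c["cy"])/c["fy"]*z,z],-1)
    W=P@np.array(c["rotation"]).T+np.array(c["xyz"]); W[z==0]=np.nan
    return W
E
python3 - <<'E'
from h import *
for n in("scene","top"):
    c=ctrl.read_camera(n); cv2.imwrite(f"pics/{n}0.png",c["color"]); np.save(n+"0.npy",cloud(c))
    print(n,c["fx"],c["cx"],c["cy"],c["xyz"],np.round(c["rotation"],3).tolist())
print(ctrl.sense())
E
```

```text
picsTraceback (most recent call last):
  File "<stdin>", line 3, in <module>
  File "h.py", line 6, in cloud
    W=P@np.array(c["rotation"]).T+np.array(c["xyz"]); W[z==0]=np.nan
      ~~~~~~~~~~~~~~~~~~~~~~~~~~~^~~~~~~~~~~~~~~~~~~
ValueError: operands could not be broadcast together with shapes (400,640) (3,)
```

View pics/scene0.png

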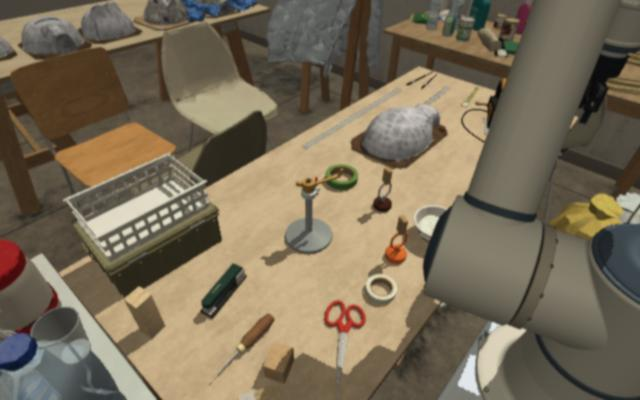

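The scene shows the stand at about (308,235) with its hook pointing to (335,180). The dark-footed tamper is at (383,195) and the orange decoy at (396,250). The rotation isn't a matrix, so it is probably rpy.

```bash
cat > h.py <<'E'
from workcell import ctrl
import numpy as np, cv2
from scipy.spatial.transform import Rotation as Ro
def rot(c):
    r=np.array(c["rotation"],float)
    return r if r.shape==(3,3) else Ro.from_euler("xyz",r,degrees=True).as_matrix()
def cloud(c):
    v,u=np.mgrid[0:400,0:640]; z=c["z_map"].astype(float)
    P=np.stack([(u-c["cx"])/c["fx"]*z,(v-c["cy"])/c["fy"]*z,z],-1)
    W=P@rot(c).T+np.array(c["xyz"]); W[z==0]=np.nan
    return W
E
python3 - <<'E'
from h import *
for n in("scene","top"):
    c=ctrl.read_camera(n); cv2.imwrite(f"pics/{n}0.png",c["color"]); np.save(n+"0.npy",cloud(c))
    print(n,c["fx"],c["cx"],c["cy"],c["xyz"],c["rotation"])
print(ctrl.sense())
W=np.load("scene0.npy")
for u,v in((308,240),(335,180),(383,205),(388,175),(396,255),(380,290)): print(u,v,W[v,u].round(3))
E
```

```text
scene 391.79750853790847 321.52620416740353 203.12060798666477 [0.12234395 0.52652663 0.72700499] [-131.71247978   -1.16860836 -138.54394003]
top 379.65403178249653 323.9013525583415 197.9683638794425 [0.47226292 0.01222403 1.14151231] [-176.69274241    0.42124803  -90.33140241]
{'time_s': 0.15, 'joint_positions': array([-7.51467654e+01,  2.83040549e+01,  7.71172720e+01,  5.24401500e-04,
        7.46283072e+01, -5.47061710e+00]), 'dq': array([-0.06603579, -0.01784667, -0.08860375,  0.0775485 ,  0.04263568,
        0.08831363]), 'tau': array([-1.24906641e-03, -8.82541108e+01, -3.84067762e+01, -2.44424782e-04,
        7.04995589e-03,  1.11807583e-05]), 'position': array([ 0.21702947, -0.58583248,  0.23087609]), 'tool_rot': array([-1.79950640e+02, -5.23510049e-03,  2.03237102e+01]), 'force': array([0.67815405, 0.37308631, 0.11586475]), 'torque': array([ 0.03480978, -0.01534465,  0.00247409]), 'gripper_force': 0.0, 'opening': 0.0854718110614968}
308 240 [0.573 0.045 0.017]
335 180 [ 0.672 -0.176  0.024]
383 205 [ 0.509 -0.185  0.02 ]
388 175 [ 0.513 -0.192  0.116]
396 255 [ 0.384 -0.058  0.021]
380 290 [ 0.362  0.034 -0.002]
```

View pics/top0.png

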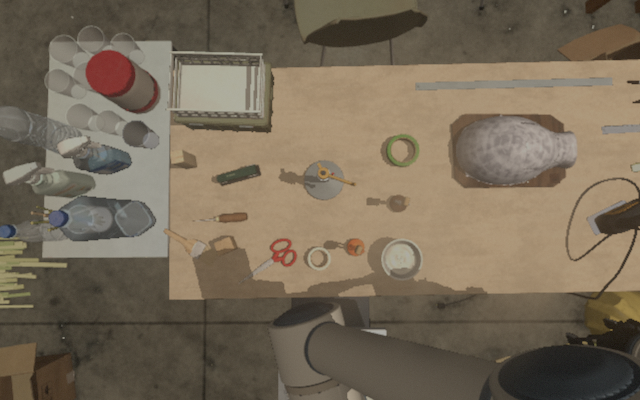

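The top view has world +x up and −y to the right. The stand is at (323,180) with its hook pointing right to (353,184), the tamper at (398,202), the decoy at (355,247) and the bowl at (402,260). Next I measure these.

```bash
cat > m.py <<'E'
from h import *
import sys
out=[]
for n in("top","scene"):
    c=ctrl.read_camera(n); W=cloud(c); x,y,z=W[...,0],W[...,1],W[...,2]
    hsv=cv2.cvtColor(c["color"],cv2.COLOR_BGR2HSV)
    box=(x>.45)&(x<.75)&(y>-.15)&(y<.15)
    for nm,m in (("foot",box&(z>.008)&(z<.028)&(hsv[...,1]<70)&(abs(y-.02)<.09)),
       ("hook",box&(z>.155)&(z<.19)),("pinred",box&(z>.14)&(z<.2)&(hsv[...,1]>150)&((hsv[...,0]<8)|(hsv[...,0]>172))),
       ("grip",(abs(x-.51)<.06)&(abs(y+.19)<.06)&(z>.088)&(z<.14)),("tfoot",(abs(x-.51)<.06)&(abs(y+.19)<.06)&(z>.008)&(z<.025)),
       ("tmid",(abs(x-.51)<.06)&(abs(y+.19)<.06)&(z>.03)&(z<.082)),("tall",(abs(x-.51)<.06)&(abs(y+.19)<.06)&(z>.01))):
        p=W[m]
        if len(p)<3: print(n,nm,len(p)); continue
        q=p[:,:2]-p[:,:2].mean(0); w,V=np.linalg.eigh(np.cov(q.T))
        print(n,nm,len(p),"mean",p.mean(0).round(3),"min",p.min(0).round(3),"max",p.max(0).round(3),"axis",np.degrees(np.arctan2(V[1,1],V[0,1])).round(1),np.sqrt(w).round(4))
    for nm,(a,b,d,e) in (("A",(270,130,110,90)),("B",(360,160,70,100))) if n=="scene" else (("A",(280,150,100,60)),("B",(370,180,60,50))):
        out.append(cv2.resize(c["color"][b:b+e,a:a+d],(400,300),interpolation=cv2.INTER_CUBIC))
cv2.imwrite("pics/m%s.png"%sys.argv[1],np.vstack([np.hstack(out[:2]),np.hstack(out[2:])]))
E
python3 m.py 1
```

```text
top foot 911 mean [0.59  0.023 0.013] min [ 0.537 -0.034  0.008] max [0.652 0.08  0.025] axis 102.0 [0.0301 0.0307]
top hook 224 mean [0.588 0.003 0.174] min [ 0.562 -0.06   0.158] max [0.621 0.037 0.185] axis 66.6 [0.0072 0.0299]
top pinred 0
top grip 66 mean [ 0.522 -0.197  0.121] min [ 0.511 -0.209  0.089] max [ 0.533 -0.191  0.132] axis 161.1 [0.0042 0.0069]
top tfoot 153 mean [ 0.521 -0.194  0.019] min [ 0.497 -0.22   0.008] max [ 0.548 -0.174  0.025] axis -173.5 [0.0115 0.0151]
top tmid 29 mean [ 0.524 -0.192  0.06 ] min [ 0.516 -0.22   0.036] max [ 0.531 -0.178  0.081] axis 73.6 [0.002  0.0132]
top tall 259 mean [ 0.521 -0.195  0.05 ] min [ 0.497 -0.22   0.01 ] max [ 0.548 -0.174  0.132] axis -167.9 [0.0101 0.0124]
scene foot 1098 mean [0.587 0.029 0.013] min [ 0.534 -0.037  0.008] max [0.651 0.082 0.028] axis -136.1 [0.0272 0.0301]
scene hook 328 mean [0.585 0.008 0.17 ] min [ 0.558 -0.059  0.155] max [0.618 0.039 0.184] axis 68.7 [0.0079 0.0319]
scene pinred 1
scene grip 129 mean [ 0.518 -0.195  0.111] min [ 0.507 -0.206  0.089] max [ 0.533 -0.189  0.129] axis 175.3 [0.0034 0.0074]
scene tfoot 185 mean [ 0.515 -0.191  0.017] min [ 0.494 -0.222  0.008] max [ 0.546 -0.173  0.024] axis -147.7 [0.0106 0.0138]
scene tmid 90 mean [ 0.52  -0.197  0.054] min [ 0.511 -0.219  0.031] max [ 0.529 -0.177  0.082] axis 73.3 [0.0021 0.0148]
scene tall 409 mean [ 0.518 -0.194  0.057] min [ 0.494 -0.222  0.01 ] max [ 0.546 -0.173  0.129] axis 52.9 [0.0089 0.0112]
```

View pics/m1.png

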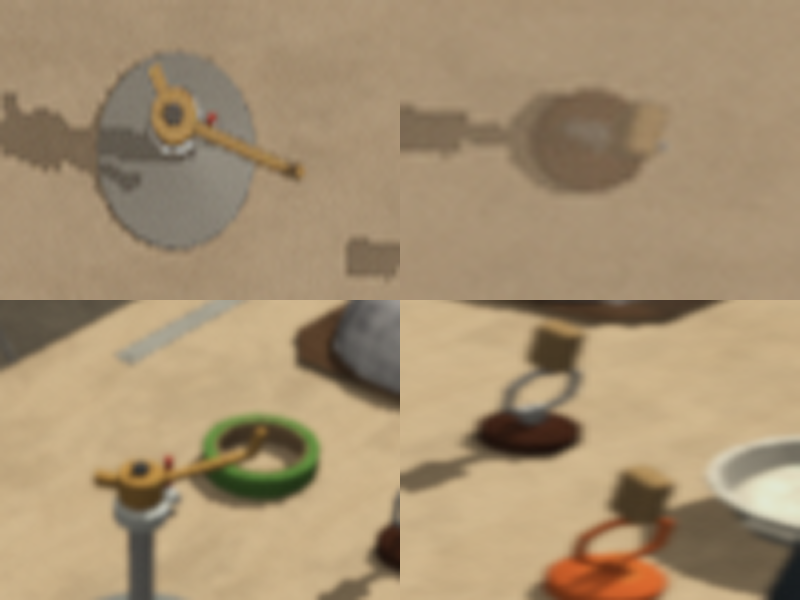

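Crop reading:
- **Hub and arm:** the screw is at about (323,173) in the top view, and the arm runs down-right to its tip at (354,184).
- **Lug and pin:** the lug is at the hub's upper left and the red pin to its right, so there is a turn of about 105–110° to the stop.
- **Tamper:** the grip stands upright, with the eye plane along about 73°.

I'll work out the geometry and the first move.

```bash
cat >> h.py <<'E'
def ray(c,u,v,z):
    d=rot(c)@np.array([(u-c["cx"])/c["fx"],(v-c["cy"])/c["fy"],1]); o=np.array(c["xyz"])
    return o+d*(z-o[2])/d[2]
def to(x,y,z,yaw):
    s=ctrl.sense(); R=Ro.from_euler("xyz",s["tool_rot"],degrees=True).as_matrix()
    d=R.T@(np.array([x,y,z])-s["position"])/.1
    t=(s["tool_rot"][2]-yaw+180)%360-180
    print("shift",d.round(3),"turn",round(t/90,3))
AX=np.array([.593,.023])
def pt(phi,r,off):  # off along counter-clockwise tangent
    a=np.radians(phi); return AX+r*np.array([np.cos(a),np.sin(a)])+off*np.array([-np.sin(a),np.cos(a)])
E
python3 - <<'E'
from h import *
c=ctrl.read_camera("top")
s=ray(c,323,173,.183); t=ray(c,354,184,.182); print(s,t,np.degrees(np.arctan2(*(t-s)[1::-1])), np.linalg.norm((t-s)[:2]))
hsv=cv2.cvtColor(c["color"],cv2.COLOR_BGR2HSV)[150:200,300:365]
m=(hsv[...,1]>140)&(hsv[...,0]>12)&(hsv[...,0]<28)
n,l,st,ce=cv2.connectedComponentsWithStats(m.astype(np.uint8)); k=1+st[1:,4].argmax()
v,u=np.where(l==k); P=np.array([ray(c,a+300,b+150,.168) for a,b in zip(u,v)])[:,:2]
for s0 in (AX,s[:2]):
    q=P-s0; r=np.hypot(*q.T); ang=np.degrees(np.arctan2(q[:,1],q[:,0])); f=r>35
    print(f.sum(),np.median(ang[f]),r.max(), "lug", np.median(ang[(r>19)&(np.abs(ang-40)<60)]))
print(P[np.hypot(*(P-AX).T)<17].mean(0))
p=pt(-113,58,0)*0
for off in (.045,): p=pt(-113,.058,off); print(p); to(p[0],p[1],.26,67)
E
```

```text
[0.59119892 0.02087181 0.183     ] [ 0.5627532  -0.05756396  0.182     ] -109.93381456243914 0.08343457940745164Traceback (most recent call last):
  File "<stdin>", line 6, in <module>
ValueError: attempt to get argmax of an empty sequence
```

```bash
sed -i 's/AX=.*/AX=np.array([.592,.022])/' h.py; python3 - <<'E'
from h import *
p=pt(-111,.058,.04); print(p); to(p[0],p[1],.26,69)
E
```

```text
[ 0.60855788 -0.04648238]
shift [ 5.545 -3.699 -0.287] turn -0.541
```

{"api": "play_rows", "payload": {
  "targets": [
    [1,0.5,-0.35,-0.02,0],
    [1,1,-0.7,-0.05,0],
    [1,1,-0.7,-0.05,0],
    [1,1,-0.7,-0.05,0]
  ],
  "grip_force": 30
}}

```text
time_s: 0.8
position: [0.2867, -0.4859, 0.2365]
tool_rot: [180.0, 0.0, 20.4]
force: [0.1, 0.2, -0.4]
opening: 0.0121
gripper_force: 0.0
```

{"api": "play_rows", "payload": {
  "targets": [
    [1,0.5,-0.35,-0.02,0],
    [1,1,-0.7,-0.05,0],
    [1,1,-0.7,-0.05,0],
    [1,1,-0.7,-0.05,0]
  ]
}}

```text
time_s: 1.3
position: [0.3558, -0.3864, 0.2412]
tool_rot: [180.0, 0.0, 20.3]
force: [-0.4, -0.5, 0.2]
opening: 0.0001
gripper_force: 0.0
```

{"api": "play_rows", "payload": {
  "targets": [
    [1,0.5,-0.35,-0.02,0],
    [1,1,-0.7,-0.05,0],
    [1,1,-0.7,-0.05,0],
    [1,1,-0.7,-0.05,0]
  ]
}}

```text
time_s: 1.8
position: [0.4251, -0.2864, 0.2461]
tool_rot: [180.0, 0.0, 20.3]
force: [-0.7, -0.6, 0.2]
opening: 0.0001
gripper_force: 0.0
```

{"api": "play_rows", "payload": {
  "targets": [
    [1,0.5,-0.35,-0.02,0],
    [1,1,-0.7,-0.05,0],
    [1,1,-0.7,-0.05,0],
    [1,1,-0.7,-0.05,0]
  ]
}}

```text
time_s: 2.3
position: [0.4944, -0.1862, 0.251]
tool_rot: [180.0, 0.0, 20.3]
force: [-0.5, -0.3, 0.2]
opening: 0.0001
gripper_force: 0.0
```

```bash
python3 - <<'E'
from h import *
p=pt(-111,.058,.04); to(p[0],p[1],.26,69); print(ctrl.sense()["time_s"])
E
```

```text
shift [ 1.554 -0.915 -0.091] turn -0.542
2.3
```

{"api": "play_rows", "payload": {
  "targets": [
    [1,0.4,-0.3,-0.05,0],
    [1,0.8,-0.5,-0.09,0],
    [1,0.8,-0.5,-0.09,0]
  ]
}}

```text
time_s: 2.68
position: [0.5536, -0.1104, 0.2603]
tool_rot: [180.0, -0.0, 20.3]
force: [-0.5, -0.0, -0.1]
opening: 0.0001
gripper_force: 0.0
```

{"api": "play_rows", "payload": {
  "targets": [
    [1,0.4,-0.2,0,-0.1],
    [1,0.754,-0.415,0,-0.2],
    [1,0.754,-0.415,0,-0.3],
    [1,0.754,-0.415,0,-0.4],
    [1,0.754,-0.415,0,-0.5],
    [1,0.754,-0.415,0,-0.54],
    [1,0.754,-0.415,0,-0.54]
  ]
}}

```text
time_s: 3.55
position: [0.6083, -0.0471, 0.2601]
tool_rot: [-180.0, 0.0, 68.8]
force: [-0.7, -0.2, -1.6]
opening: -0.0
gripper_force: 0.0
```

```bash
python3 - <<'E'
from h import *
c=ctrl.read_camera("top"); a=c["color"][140:220,270:400]
c2=ctrl.read_camera("wrist")
cv2.imwrite("pics/w1.png",np.vstack([cv2.resize(a,(640,300)),cv2.resize(c2["color"],(480,300)).copy() if 0 else cv2.resize(c2["color"][50:350],(640,300))]))
p=pt(-111,.058,.04); to(p[0],p[1],.15,69)
E
```

```text
shift [-1.000e-03  2.000e-03  1.101e+00] turn -0.003
```

View pics/w1.png

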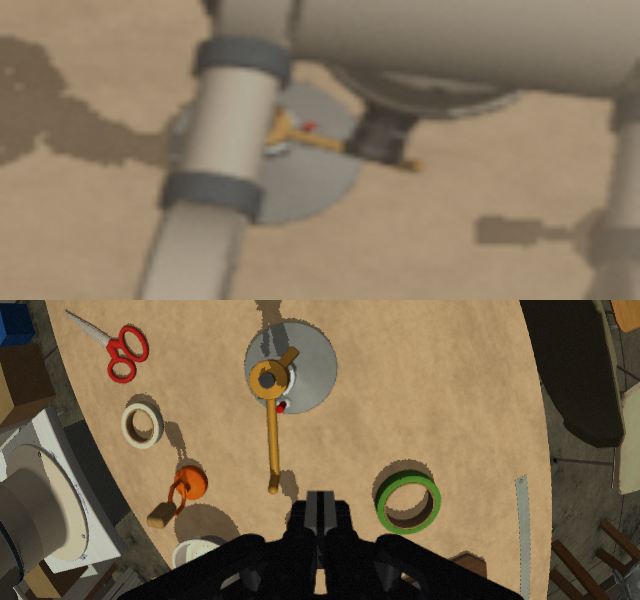

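The top crop shows the gripper beside the arm, on its counter-clockwise side. In the wrist view the arm runs along the tool x axis, with its tip at (273,488) and the fingers at (320,500), clear to the right. Now I lower beside it and push in an arc.

{"api": "play_rows", "payload": {
  "targets": [
    [1,0,0,0.4,0],
    [1,0,0,0.8,0],
    [1,0,0,1,0],
    [1,0,0,1,0]
  ]
}}

```text
time_s: 4.15
position: [0.6079, -0.0453, 0.159]
tool_rot: [-179.8, 0.0, 68.8]
force: [-0.1, -0.3, 0.4]
opening: 0.0002
gripper_force: 0.0
```

```bash
cat > arc.py <<'E'
from h import *
import sys
# rows: from current pose, tool angle phi steps, offset .02
a0,a1,n=float(sys.argv[1]),float(sys.argv[2]),int(sys.argv[3])
off=float(sys.argv[4]) if len(sys.argv)>4 else .019
s=ctrl.sense(); R=Ro.from_euler("xyz",s["tool_rot"],degrees=True).as_matrix()
print(s["time_s"],s["position"].round(4),s["tool_rot"].round(1),s["force"].round(2))
for ph in np.linspace(a0,a1,n):
    p=pt(ph,.058,off); d=R.T@(np.array([p[0],p[1],.15])-s["position"])/.1
    print(round(ph,1),d.round(3),round(((s["tool_rot"][2]-ph+360)%180-(180 if (s["tool_rot"][2]-ph+360)%180>150 else 0))/90,3))
E
python3 arc.py -111 -171 9
```

```text
4.15 [ 0.6079 -0.0453  0.159 ] [-179.8    0.    68.8] [-0.13 -0.29  0.44]
-111.0 [-0.009 -0.199  0.09 ] -0.002
-118.5 [-0.03  -0.276  0.091] 0.081
-126.0 [-0.039 -0.356  0.091] 0.165
-133.5 [-0.039 -0.436  0.091] 0.248
-141.0 [-0.028 -0.515  0.091] 0.331
-148.5 [-0.006 -0.592  0.092] 0.415
-156.0 [ 0.025 -0.665  0.092] 0.498
-163.5 [ 0.065 -0.734  0.092] 0.581
-171.0 [ 0.114 -0.797  0.092] 0.665
```

{"api": "play_rows", "payload": {
  "targets": [
    [1,0,-0.1,0.09,0],
    [1,0,-0.15,0.09,0],
    [1,-0.01,-0.2,0.09,0],
    [1,-0.02,-0.24,0.09,0.04],
    [1,-0.03,-0.276,0.09,0.08],
    [1,-0.036,-0.316,0.09,0.122],
    [1,-0.039,-0.356,0.09,0.165],
    [1,-0.04,-0.396,0.09,0.206],
    [1,-0.039,-0.436,0.09,0.248],
    [1,-0.035,-0.475,0.09,0.29],
    [1,-0.028,-0.515,0.09,0.331]
  ]
}}

```text
time_s: 5.52
position: [0.5603, -0.0289, 0.152]
tool_rot: [179.9, -0.1, 39.0]
force: [3.0, -1.6, -0.3]
opening: -0.0001
gripper_force: 0.9
```

```bash
python3 arc.py -141 -181 11; python3 - <<'E'
from h import *
c2=ctrl.read_camera("wrist")
cv2.imwrite("pics/w2.png",c2["color"])
E
```

```text
5.525 [ 0.5603 -0.0289  0.152 ] [ 1.799e+02 -1.000e-01  3.900e+01] [ 2.96 -1.59 -0.25]
-141.0 [-0.013 -0.006  0.02 ] 0.0
-145.0 [-0.025 -0.047  0.02 ] 0.045
-149.0 [-0.034 -0.089  0.02 ] 0.089
-153.0 [-0.04  -0.131  0.02 ] 0.133
-157.0 [-0.043 -0.173  0.02 ] 0.178
-161.0 [-0.043 -0.216  0.02 ] 0.222
-165.0 [-0.04  -0.258  0.02 ] 0.267
-169.0 [-0.034 -0.301  0.02 ] 0.311
-173.0 [-0.025 -0.342  0.02 ] 0.356
-177.0 [-0.014 -0.383  0.02 ] 0.4
-181.0 [ 0.001 -0.423  0.02 ] 0.445
```

View pics/w2.png

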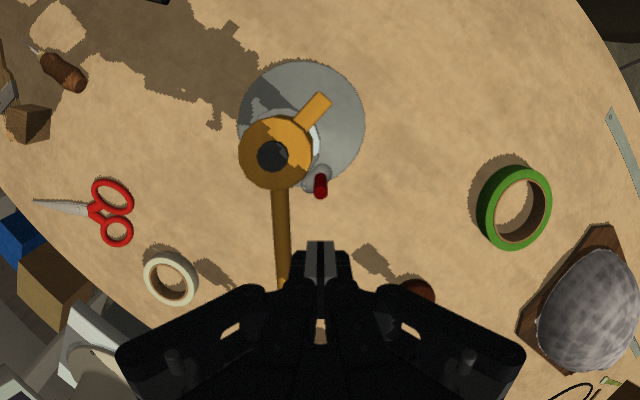

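The wrist view shows the fingers against the arm. The lug is at (315,105) and the pin at (320,190), about 82° apart about the hub at (273,155). Taking off the part widths leaves roughly 60°.

{"api": "play_rows", "payload": {
  "targets": [
    [1,-0.025,-0.047,0.02,0.045],
    [1,-0.034,-0.089,0.02,0.089],
    [1,-0.04,-0.131,0.02,0.133],
    [1,-0.043,-0.173,0.02,0.178],
    [1,-0.043,-0.216,0.02,0.222],
    [1,-0.04,-0.258,0.02,0.267],
    [1,-0.034,-0.301,0.02,0.311],
    [1,-0.025,-0.342,0.02,0.356],
    [1,-0.014,-0.383,0.02,0.4]
  ]
}}

```text
time_s: 6.7
position: [0.535, -0.0001, 0.1499]
tool_rot: [180.0, -0.1, 3.1]
force: [0.7, -1.6, -0.2]
opening: -0.0001
gripper_force: 0.9
```

```bash
python3 arc.py -177 -217 21; python3 - <<'E'
from h import *
c2=ctrl.read_camera("wrist")
hsv=cv2.cvtColor(c2["color"],cv2.COLOR_BGR2HSV)
cv2.imwrite("pics/w3.png",c2["color"][20:280,150:450])
E
```

```text
6.7 [ 5.350e-01 -1.000e-04  1.499e-01] [ 1.8e+02 -1.0e-01  3.1e+00] [ 0.73 -1.61 -0.2 ]
-177.0 [ 0.001 -0.001 -0.001] 0.001
-179.0 [-0.005 -0.022 -0.001] 0.023
-181.0 [-0.011 -0.042 -0.001] 0.045
-183.0 [-0.016 -0.063 -0.001] 0.067
-185.0 [-0.02  -0.084 -0.001] 0.09
-187.0 [-0.023 -0.105 -0.001] 0.112
-189.0 [-0.026 -0.126 -0.001] 0.134
-191.0 [-0.028 -0.147 -0.001] 0.156
-193.0 [-0.029 -0.169 -0.001] 0.179
-195.0 [-0.029 -0.19  -0.001] 0.201
-197.0 [-0.029 -0.211 -0.001] 0.223
-199.0 [-0.028 -0.232 -0.001] 0.245
-201.0 [-0.026 -0.254 -0.001] 0.267
-203.0 [-0.023 -0.275 -0.001] 0.29
-205.0 [-0.02  -0.296 -0.001] 0.312
-207.0 [-0.016 -0.317 -0.001] 0.334
-209.0 [-0.011 -0.338 -0.001] 0.356
-211.0 [-0.006 -0.358 -0.001] 0.379
-213.0 [ 0.001 -0.379 -0.001] 0.401
-215.0 [ 0.007 -0.399 -0.001] 0.423
-217.0 [ 0.015 -0.419 -0.001] 0.445
```

View pics/w3.png

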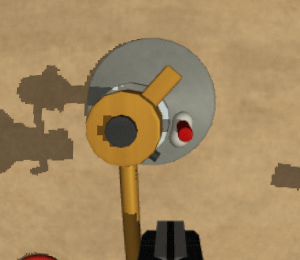

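The lug end is at (170,80), the pin at (184,127) and the hub at (122,128). About 25° remain to contact.

{"api": "play_rows", "payload": {
  "targets": [
    [1,-0.005,-0.022,0,0.023],
    [1,-0.011,-0.042,0,0.045],
    [1,-0.016,-0.063,0,0.067],
    [1,-0.02,-0.084,0,0.09],
    [1,-0.023,-0.105,0,0.112],
    [1,-0.026,-0.126,0,0.134],
    [1,-0.028,-0.147,0,0.156],
    [1,-0.028,-0.147,0,0.156]
  ]
}}

```text
time_s: 7.75
position: [0.5311, 0.0144, 0.1496]
tool_rot: [180.0, -0.0, -10.8]
force: [0.6, -1.5, 0.4]
opening: 0.0001
gripper_force: 0.2
```

```bash
python3 arc.py -191 -215 25;python3 - <<'E'
from h import *
c2=ctrl.read_camera("wrist")
cv2.imwrite("pics/w4.png",c2["color"][20:280,150:450])
E
```

```text
7.75 [0.5311 0.0144 0.1496] [180.   -0.  -10.8] [ 0.62 -1.55  0.35]
-191.0 [ 0.004 -0.    -0.004] 0.002
-192.0 [ 0.001 -0.011 -0.004] 0.013
-193.0 [-0.002 -0.021 -0.004] 0.025
-194.0 [-0.005 -0.031 -0.004] 0.036
-195.0 [-0.008 -0.041 -0.004] 0.047
-196.0 [-0.01  -0.052 -0.004] 0.058
-197.0 [-0.013 -0.062 -0.004] 0.069
-198.0 [-0.015 -0.073 -0.004] 0.08
-199.0 [-0.017 -0.083 -0.004] 0.091
-200.0 [-0.019 -0.094 -0.004] 0.102
-201.0 [-0.02  -0.104 -0.004] 0.113
-202.0 [-0.021 -0.115 -0.004] 0.125
-203.0 [-0.023 -0.125 -0.004] 0.136
-204.0 [-0.024 -0.136 -0.004] 0.147
-205.0 [-0.024 -0.146 -0.004] 0.158
-206.0 [-0.025 -0.157 -0.004] 0.169
-207.0 [-0.026 -0.168 -0.004] 0.18
-208.0 [-0.026 -0.178 -0.004] 0.191
-209.0 [-0.026 -0.189 -0.004] 0.202
-210.0 [-0.026 -0.2   -0.004] 0.213
-211.0 [-0.026 -0.21  -0.004] 0.225
-212.0 [-0.025 -0.221 -0.004] 0.236
-213.0 [-0.024 -0.232 -0.004] 0.247
-214.0 [-0.024 -0.242 -0.004] 0.258
-215.0 [-0.022 -0.253 -0.004] 0.269
```

View pics/w4.png

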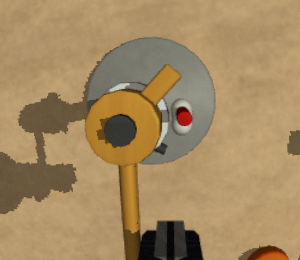

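The pin is now at (183,115), about 15° from the lug. I'll continue in 1° rows and watch the force.

{"api": "play_rows", "payload": {
  "targets": [
    [1,0,-0.01,0,0.013],
    [1,-0.002,-0.021,0,0.025],
    [1,-0.005,-0.031,0,0.036],
    [1,-0.008,-0.041,0,0.047],
    [1,-0.01,-0.052,0,0.058],
    [1,-0.013,-0.062,0,0.069],
    [1,-0.015,-0.073,0,0.08],
    [1,-0.017,-0.083,0,0.091]
  ]
}}

```text
time_s: 8.8
position: [0.5309, 0.023, 0.1493]
tool_rot: [-180.0, -0.0, -19.2]
force: [-1.5, -1.1, -0.0]
opening: 0.0001
gripper_force: 0.8
```

{"api": "play_rows", "payload": {
  "targets": [
    [1,0,-0.01,0,0.011],
    [1,-0.002,-0.02,0,0.022]
  ]
}}

```text
time_s: 9.05
position: [0.5313, 0.025, 0.1493]
tool_rot: [-180.0, 0.0, -21.1]
force: [-2.2, -1.2, 0.1]
opening: -0.0001
gripper_force: 0.8
```

{"api": "play_rows", "payload": {
  "targets": [
    [1,0,-0.01,0,0.011],
    [1,0,-0.02,0,0.022]
  ]
}}

```text
time_s: 9.3
position: [0.532, 0.0269, 0.1492]
tool_rot: [180.0, 0.0, -23.1]
force: [-1.8, -1.9, -0.7]
opening: -0.0
gripper_force: 0.9
```

{"api": "play_rows", "payload": {
  "targets": [
    [1,0,-0.01,0,0.011],
    [1,0,-0.02,0,0.022]
  ]
}}

```text
time_s: 9.55
position: [0.5328, 0.0287, 0.1493]
tool_rot: [180.0, 0.0, -25.1]
force: [-2.0, -0.6, -0.1]
opening: -0.0003
gripper_force: 0.9
```

{"api": "play_rows", "payload": {
  "targets": [
    [1,0,-0.01,0,0.011],
    [1,0,-0.02,0,0.022]
  ]
}}

```text
time_s: 9.8
position: [0.5337, 0.0305, 0.1493]
tool_rot: [180.0, 0.0, -27.1]
force: [-1.6, -1.8, -0.7]
opening: 0.0
gripper_force: 0.9
```

```bash
python3 arc.py -205 -215 11;python3 - <<'E'
from h import *
c2=ctrl.read_camera("wrist")
cv2.imwrite("pics/w5.png",c2["color"][20:280,150:450])
E
```

```text
9.8 [0.5337 0.0305 0.1493] [180.    0.  -27.1] [-1.59 -1.8  -0.72]
-205.0 [-0.015  0.021 -0.007] -0.023
-206.0 [-0.019  0.011 -0.007] -0.012
-207.0 [-0.022  0.001 -0.007] -0.001
-208.0 [-0.025 -0.009 -0.007] 0.01
-209.0 [-0.028 -0.019 -0.007] 0.021
-210.0 [-0.031 -0.03  -0.007] 0.032
-211.0 [-0.034 -0.04  -0.007] 0.044
-212.0 [-0.036 -0.05  -0.007] 0.055
-213.0 [-0.039 -0.061 -0.007] 0.066
-214.0 [-0.041 -0.071 -0.007] 0.077
-215.0 [-0.043 -0.081 -0.007] 0.088
```

View pics/w5.png

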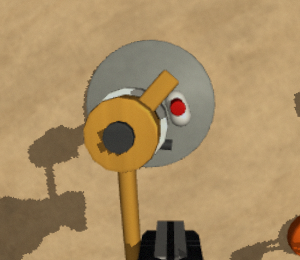

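The pin at (177,107) is nearly touching the lug edge, with a gap of about 1–2 mm. From here I go in small steps.

{"api": "play_rows", "payload": {
  "targets": [
    [1,-0.002,-0.01,0,0.011],
    [1,-0.002,-0.01,0,0.011]
  ]
}}

```text
time_s: 10.1
position: [0.534, 0.0315, 0.1493]
tool_rot: [-180.0, -0.0, -28.0]
force: [-0.7, -0.9, -0.4]
opening: -0.0002
gripper_force: 0.6
```

{"api": "play_rows", "payload": {
  "targets": [
    [1,-0.002,-0.01,0,0.011],
    [1,-0.002,-0.01,0,0.011]
  ]
}}

```text
time_s: 10.35
position: [0.5343, 0.0325, 0.1493]
tool_rot: [-180.0, -0.0, -29.0]
force: [-0.9, -1.2, -0.7]
opening: 0.0001
gripper_force: 0.6
```

{"api": "play_rows", "payload": {
  "targets": [
    [1,-0.002,-0.01,0,0.011],
    [1,-0.002,-0.01,0,0.011]
  ]
}}

```text
time_s: 10.6
position: [0.5345, 0.0334, 0.1493]
tool_rot: [-180.0, 0.0, -30.0]
force: [-2.4, -1.2, -0.4]
opening: 0.0
gripper_force: 0.6
```

{"api": "play_rows", "payload": {
  "targets": [
    [1,-0.002,-0.01,0,0.011],
    [1,-0.002,-0.01,0,0.011]
  ]
}}

```text
time_s: 10.85
position: [0.5349, 0.0344, 0.1493]
tool_rot: [-180.0, -0.0, -31.0]
force: [-1.3, -1.7, -0.0]
opening: -0.0001
gripper_force: 0.6
```

{"api": "play_rows", "payload": {
  "targets": [
    [1,-0.002,-0.01,0,0.011],
    [1,-0.002,-0.01,0,0.011]
  ]
}}

```text
time_s: 11.1
position: [0.5353, 0.0354, 0.1493]
tool_rot: [-180.0, -0.0, -32.0]
force: [-1.5, -0.9, -0.5]
opening: 0.0
gripper_force: 0.6
```

{"api": "play_rows", "payload": {
  "targets": [
    [1,-0.002,-0.01,0,0.011],
    [1,-0.002,-0.01,0,0.011]
  ]
}}

```text
time_s: 11.35
position: [0.5356, 0.0363, 0.1493]
tool_rot: [-180.0, -0.0, -33.0]
force: [-1.7, -0.4, -0.2]
opening: -0.0002
gripper_force: 0.6
```

{"api": "play_rows", "payload": {
  "targets": [
    [1,-0.002,-0.01,0,0.011],
    [1,-0.002,-0.01,0,0.011]
  ]
}}

```text
time_s: 11.6
position: [0.536, 0.0373, 0.1493]
tool_rot: [-180.0, -0.0, -34.0]
force: [-1.8, -1.2, 0.2]
opening: -0.0001
gripper_force: 0.6
```

{"api": "play_rows", "payload": {
  "targets": [
    [1,-0.002,-0.01,0,0.011],
    [1,-0.002,-0.01,0,0.011]
  ]
}}

```text
time_s: 11.85
position: [0.5362, 0.0381, 0.1492]
tool_rot: [180.0, 0.0, -34.9]
force: [-3.5, -2.2, -0.0]
opening: -0.0
gripper_force: 1.9
```

{"api": "play_rows", "payload": {
  "targets": [
    [1,-0.002,-0.01,0,0.011],
    [1,-0.002,-0.01,0,0.011]
  ]
}}

```text
time_s: 12.1
position: [0.5366, 0.0391, 0.1492]
tool_rot: [180.0, 0.0, -35.9]
force: [-4.1, -1.8, 0.3]
opening: 0.0001
gripper_force: 2.1
```

```bash
python3 arc.py -213 -219 4;python3 - <<'E'
from h import *
c2=ctrl.read_camera("wrist")
cv2.imwrite("pics/w6.png",c2["color"][20:280,150:450])
E
```

```text
12.1 [0.5366 0.0391 0.1492] [180.    0.  -35.9] [-4.09 -1.79  0.31]
-213.0 [-0.02   0.033 -0.008] -0.033
-215.0 [-0.028  0.013 -0.008] -0.01
-217.0 [-0.034 -0.008 -0.008] 0.012
-219.0 [-0.04  -0.028 -0.008] 0.034
```

View pics/w6.png

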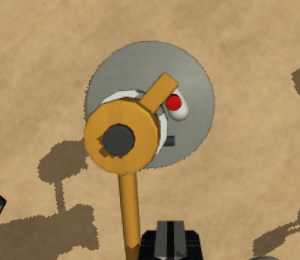

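The lug now touches the pin at (174,102), and the force has jumped. I press gently on.

{"api": "play_rows", "payload": {
  "targets": [
    [1,-0.002,-0.01,0,0.011],
    [1,-0.002,-0.01,0,0.011]
  ]
}}

```text
time_s: 12.4
position: [0.5369, 0.04, 0.1492]
tool_rot: [180.0, 0.0, -36.9]
force: [-5.3, -2.2, -0.2]
opening: -0.0003
gripper_force: 2.3
```

{"api": "play_rows", "payload": {
  "targets": [
    [1,-0.002,-0.01,0,0.011],
    [1,-0.002,-0.01,0,0.011]
  ]
}}

```text
time_s: 12.65
position: [0.5372, 0.041, 0.1492]
tool_rot: [180.0, 0.0, -37.9]
force: [-4.6, -2.1, 0.6]
opening: 0.0
gripper_force: 2.5
```

The pin is pressed about 0.05–0.06 rad back. I hold briefly, then back off and rise.

{"api": "play_rows", "payload": {
  "targets": [
    [1,0,0,0,0],
    [1,0,0,0,0],
    [1,0,0.02,0,0],
    [1,0,0.04,0,0],
    [1,0,0.06,0,0],
    [1,0,0.2,0,0],
    [1,0,0.35,0,0],
    [1,0,0.35,-0.4,0],
    [1,0,0.35,-0.8,0],
    [1,0,0.35,-1,0],
    [-0.4,0,0.35,-1,0]
  ]
}}

```text
time_s: 14.02
position: [0.5164, 0.0126, 0.2506]
tool_rot: [-179.9, -0.1, -37.9]
force: [0.9, 0.0, -0.9]
opening: 0.017
gripper_force: 0.0
```

```bash
python3 - <<'E'
from h import *
to(.521,-.196,.25,-17)
E
```

```text
shift [1.319 1.617 0.006] turn -0.233
```

{"api": "play_rows", "payload": {
  "targets": [
    [0,0.4,0.5,0,0],
    [0,0.8,0.98,0,0],
    [0,0.8,0.98,0,0],
    [0,0.8,0.98,0,0]
  ]
}}

```text
time_s: 14.52
position: [0.5182, -0.1134, 0.2483]
tool_rot: [180.0, 0.1, -38.0]
force: [-0.3, 0.5, 0.2]
opening: 0.0428
gripper_force: 0.0
```

{"api": "play_rows", "payload": {
  "targets": [
    [0,0.3,0.4,0,-0.1],
    [0,0.519,0.637,0,-0.233],
    [0,0.519,0.637,0,-0.233],
    [0,0.519,0.637,0,-0.233]
  ]
}}

```text
time_s: 15.02
position: [0.5206, -0.194, 0.2488]
tool_rot: [-180.0, 0.1, -17.0]
force: [0.2, 0.2, -0.4]
opening: 0.0425
gripper_force: 0.0
```

```bash
python3 - <<'E'
from h import *
s=ctrl.sense(); print(s["time_s"],s["position"],s["tool_rot"],s["opening"])
c=ctrl.read_camera("top"); W=cloud(c); x,y,z=W[...,0],W[...,1],W[...,2]
hsv=cv2.cvtColor(c["color"],cv2.COLOR_BGR2HSV)
m=(np.hypot(x-.592,y-.022)<.11)&(z>.15)&(z<.195)&(hsv[...,1]>100)
P=W[m]; q=P[:,:2]-AX; r=np.hypot(*q.T); a=np.degrees(np.arctan2(q[:,1],q[:,0]))
f=(r>.035)&(a%360>90)
if f.sum(): print("arm",f.sum(),np.median(a[f]%360),r[f].max())
i=P[f][r[f].argsort()[-5:]]; print(i.mean(0))
w=ctrl.read_camera("wrist"); print(w["fx"],w["cx"],w["cy"],w["xyz"],w["rotation"])
cv2.imwrite("pics/w7.png",np.hstack([cv2.resize(c["color"][140:240,270:420],(400,400)),w["color"][:,120:520]]))
E
```

```text
15.025 [ 0.52062725 -0.19396398  0.24884569] [-1.79971526e+02  5.56796297e-02 -1.69946596e+01] 0.042514577171408385
arm 51 146.50234728785168 0.08589354756499985
[0.52227241 0.06822181 0.18439287]
309.70691628693146 320.05549154829725 197.5121379949797 [ 0.59441374 -0.21596606  0.39228516] [ 1.62418792e+02 -4.37002979e-02 -1.06952522e+02]
```

View pics/w7.png

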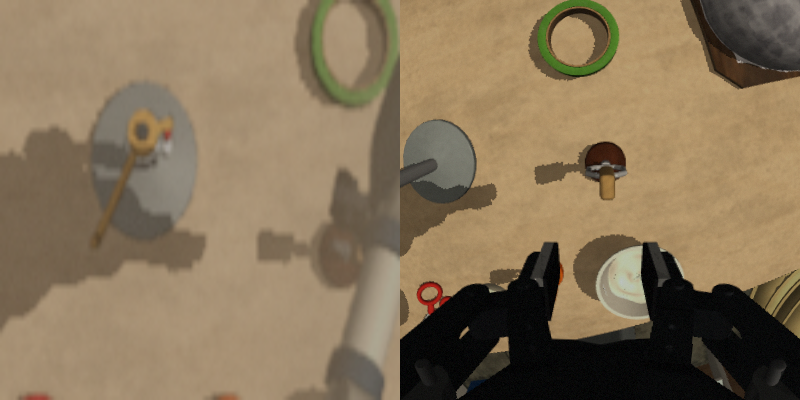

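The top crop shows the hook at 146° and at rest. In the wrist view the tamper grip is at (327,182), aligned with the tool. I'll locate the grip from the wrist depth.

```bash
cat >> h.py <<'E'
def wcloud(c):
    v,u=np.mgrid[0:400,0:640]; z=c["z_map"].astype(float)
    a=(u-c["cx"])/c["fx"]; b=(v-c["cy"])/c["fy"]; r=np.hypot(a,b)+1e-9
    t=np.tan(r)/r; P=np.stack([a*t*z,b*t*z,z],-1)
    W=P@rot(c).T+np.array(c["xyz"]); W[z==0]=np.nan
    return W
E
python3 - <<'E'
from h import *
w=ctrl.read_camera("wrist"); W=wcloud(w); x,y,z=W[...,0],W[...,1],W[...,2]
b=(abs(x-.52)<.05)&(abs(y+.196)<.05)
for lo,hi in((.124,.135),(.09,.124),(.03,.085),(.008,.026)):
    m=b&(z>lo)&(z<hi); 
    if m.sum()<5: print(lo,m.sum()); continue
    P=W[m]; p=P[:,:2].astype(np.float32); (cx,cy),(sx,sy),an=cv2.minAreaRect(p*1000)
    print(lo,m.sum(),P.mean(0).round(4),P.min(0).round(3),P.max(0).round(3),"rect",round(cx,1),round(cy,1),round(sx,1),round(sy,1),round(an,1))
E
```

```text
0.124 389 [ 0.5226 -0.2004  0.1288] [ 0.51  -0.209  0.124] [ 0.534 -0.191  0.132] rect 522.2 -200.2 13.5 23.0 73.5
0.09 115 [ 0.5323 -0.203   0.1079] [ 0.527 -0.209  0.091] [ 0.534 -0.196  0.124] rect 531.5 -203.3 13.9 4.5 71.9
0.03 335 [ 0.5228 -0.2006  0.0598] [ 0.514 -0.222  0.031] [ 0.53  -0.179  0.085] rect 523.2 -201.0 44.3 9.7 74.6
0.008 772 [ 0.531  -0.2029  0.0204] [ 0.498 -0.226  0.008] [ 0.547 -0.175  0.026] rect 523.8 -201.1 50.7 48.0 79.9
```

```bash
python3 - <<'E'
from h import *
to(.5225,-.2005,.094,-16.5)
E
```

```text
shift [0.035 0.057 1.552] turn -0.005
```

{"api": "play_rows", "payload": {
  "targets": [
    [0,0.035,0.057,0.3,-0.005],
    [0,0.035,0.057,0.7,-0.005],
    [0,0.035,0.057,0.8,-0.005],
    [0,0.035,0.057,0.8,-0.005]
  ]
}}

```text
time_s: 15.68
position: [0.5226, -0.2014, 0.1695]
tool_rot: [-180.0, 0.0, -16.5]
force: [0.8, -0.3, 0.6]
opening: 0.0426
gripper_force: 0.0
```

{"api": "play_rows", "payload": {
  "targets": [
    [0,0,0,0.3,0],
    [0,0,0,0.6,0],
    [0,0,0,0.752,0],
    [0,0,0,0.752,0],
    [0,0,0,0.752,0]
  ]
}}

```text
time_s: 16.3
position: [0.5233, -0.2021, 0.0953]
tool_rot: [180.0, -0.1, -16.5]
force: [0.2, -0.3, -0.2]
opening: 0.0429
gripper_force: 0.0
```

{"api": "play_rows", "payload": {
  "targets": [
    [0.3,0,0,0,0],
    [0.5,0,0,0,0],
    [0.6,0,0,0,0],
    [0.8,0,0,0,0],
    [0.8,0,0,0,0],
    [0.8,0,0,0,0],
    [0.8,0,0,0,0]
  ],
  "grip_force": 25
}}

```text
time_s: 17.18
position: [0.5227, -0.2018, 0.0942]
tool_rot: [180.0, -0.0, -16.5]
force: [0.8, 1.4, 5.1]
opening: 0.014
gripper_force: 27.2
```

Grasped at 14 mm opening. Now I lift.

{"api": "play_rows", "payload": {
  "targets": [
    [0.8,0,0,-0.05,0],
    [0.8,0,0,-0.2,0],
    [0.8,0,0,-0.5,0],
    [0.8,0,0,-0.8,0],
    [0.8,0,0,-0.8,0]
  ]
}}

```text
time_s: 17.8
position: [0.5236, -0.2024, 0.1768]
tool_rot: [180.0, -0.2, -16.5]
force: [0.6, 0.1, -2.1]
opening: 0.0138
gripper_force: 26.2
```

{"api": "play_rows", "payload": {
  "targets": [
    [0.8,0,0,-0.3,0.05],
    [0.8,0,0,-0.6,0.1],
    [0.8,0,0,-0.76,0.15],
    [0.8,0,0,-0.76,0.189],
    [0.8,0,0,-0.76,0.189],
    [0.8,0,0,-0.76,0.189]
  ]
}}

```text
time_s: 18.55
position: [0.5222, -0.2016, 0.2495]
tool_rot: [180.0, 0.1, -33.4]
force: [0.1, 0.2, -2.7]
opening: 0.0138
gripper_force: 26.3
```

```bash
python3 - <<'E'
from h import *
s=ctrl.sense(); print(s["time_s"],s["force"],s["opening"])
p=pt(146.5,.16,0); print(p); to(.46,-.05,.25,-33.5); to(p[0],p[1],.25,-33.5)
w=ctrl.read_camera("wrist"); W=wcloud(w); R=Ro.from_euler("xyz",s["tool_rot"],degrees=True).as_matrix()
Q=(W-s["position"])@R
for lo,hi in((.005,.06),(.05,.1)):
    m=(abs(Q[...,0])<.05)&(abs(Q[...,1])<.05)&(Q[...,2]>lo)&(Q[...,2]<hi)
    P=Q[m]; print(m.sum(),P.mean(0).round(4),P.min(0).round(3),P.max(0).round(3))
E
```

```text
18.55 [ 0.09084494  0.1534316  -2.68958208] 0.013768261158015447
[0.45857827 0.11030992]
shift [-1.354 -0.923 -0.004] turn 0.001
shift [-2.248 -2.254 -0.003] turn 0.001
1090 [-0.     -0.0002  0.0411] [-0.007 -0.023  0.006] [0.009 0.022 0.06 ]
3276 [ 0.0045 -0.0003  0.0709] [-0.025 -0.026  0.05 ] [0.025 0.025 0.091]
```

The tamper hangs centred and upright in the gripper. I carry it round to outside the hook tip.

{"api": "play_rows", "payload": {
  "targets": [
    [0.8,-0.2,-0.15,0,0],
    [0.8,-0.5,-0.35,0,0],
    [0.8,-0.75,-0.55,0,0],
    [0.8,-0.95,-0.7,0,0],
    [0.8,-1,-0.8,0,0]
  ]
}}

```text
time_s: 19.23
position: [0.4827, -0.0789, 0.25]
tool_rot: [180.0, 0.0, -33.4]
force: [-0.3, -0.8, -2.7]
opening: 0.0135
gripper_force: 26.2
```

{"api": "play_rows", "payload": {
  "targets": [
    [0.8,-0.25,-0.2,0,0],
    [0.8,-0.55,-0.5,0,0],
    [0.8,-0.8,-0.75,0,0],
    [0.8,-1,-0.95,0,0]
  ]
}}

```text
time_s: 19.73
position: [0.4525, 0.0555, 0.25]
tool_rot: [-180.0, -0.0, -33.4]
force: [-0.1, -0.5, -2.8]
opening: 0.0137
gripper_force: 26.2
```

{"api": "play_rows", "payload": {
  "targets": [
    [0.8,-0.1,-0.2,0,0],
    [0.8,-0.2,-0.4,0,0],
    [0.8,-0.248,-0.504,0.1,0],
    [0.8,-0.248,-0.504,0.25,0],
    [0.8,-0.248,-0.504,0.41,0],
    [0.8,-0.248,-0.504,0.41,0],
    [0.8,-0.248,-0.504,0.41,0]
  ]
}}

```text
time_s: 20.6
position: [0.4597, 0.11, 0.2092]
tool_rot: [180.0, -0.0, -33.5]
force: [0.5, 0.4, -2.0]
opening: 0.0133
gripper_force: 26.2
```

```bash
python3 - <<'E'
from h import *
s=ctrl.sense(); print(s["time_s"],s["position"],s["tool_rot"])
p=pt(146.5,.16,0); to(p[0],p[1],.209,-33.5)
R=Ro.from_euler("xyz",s["tool_rot"],degrees=True).as_matrix()
w=ctrl.read_camera("wrist"); Q=(wcloud(w)-s["position"])@R
m=(Q[...,0]>.055)&(Q[...,0]<.2)&(abs(Q[...,1])<.06)&(Q[...,2]>.0)&(Q[...,2]<.06)
P=Q[m]; print(m.sum(),P.min(0).round(3),P.max(0).round(3))
for a in np.arange(.06,.2,.01):
    k=P[(abs(P[:,0]-a)<.005)]
    if len(k): print(round(a,2),len(k),np.median(k,0).round(4),k[:,1].min().round(3),k[:,1].max().round(3),k[:,2].min().round(3))
E
```

```text
20.6 [0.45973744 0.11001248 0.20922437] [ 1.79998470e+02 -3.87270032e-03 -3.35006772e+01]
shift [-0.011  0.004  0.002] turn -0.0
1620 [ 0.071 -0.011  0.021] [0.147 0.011 0.06 ]
0.07 67 [0.0734 0.0003 0.0242] -0.003 0.004 0.022
0.08 251 [0.0796 0.0004 0.0294] -0.003 0.005 0.021
0.09 231 [0.0902 0.0004 0.0393] -0.003 0.004 0.037
0.1 229 [0.0999 0.0004 0.0392] -0.003 0.004 0.036
0.11 219 [0.11   0.0004 0.0392] -0.004 0.004 0.037
0.12 225 [0.1201 0.0003 0.0392] -0.004 0.004 0.037
0.13 216 [0.1299 0.0003 0.0391] -0.004 0.004 0.037
0.14 146 [ 0.1382 -0.0002  0.0399] -0.008 0.009 0.037
0.15 36 [0.1455 0.0049 0.0571] -0.011 0.011 0.055
```

The arm is aligned within 0.5 mm of the tool x axis, and the tip is 71 mm ahead. I slide the eye on.

{"api": "play_rows", "payload": {
  "targets": [
    [0.8,0.1,0.004,-0.01,0],
    [0.8,0.25,0.004,-0.01,0],
    [0.8,0.4,0.004,-0.01,0],
    [0.8,0.5,0.004,-0.01,0],
    [0.8,0.6,0.004,-0.01,0],
    [0.8,0.7,0.004,-0.01,0]
  ]
}}

```text
time_s: 21.4
position: [0.5181, 0.0709, 0.21]
tool_rot: [180.0, 0.0, -33.5]
force: [-0.0, 0.5, -2.4]
opening: 0.0134
gripper_force: 26.2
```

{"api": "play_rows", "payload": {
  "targets": [
    [0.8,0.06,0,0,0],
    [0.8,0.14,0,0,0],
    [0.8,0.22,0,0,0],
    [0.8,0.3,0,0,0],
    [0.8,0.36,0,0,0],
    [0.8,0.37,0,0,0],
    [0.8,0.37,0,0.05,0],
    [0.8,0.37,0,0.1,0],
    [0.8,0.37,0,0.15,0],
    [0.8,0.37,0,0.18,0],
    [0.8,0.37,0,0.18,0]
  ]
}}

```text
time_s: 22.78
position: [0.5483, 0.0509, 0.1918]
tool_rot: [180.0, 0.0, -33.5]
force: [-0.1, 0.9, -1.9]
opening: 0.0136
gripper_force: 26.2
```

```bash
python3 - <<'E'
from h import *
s=ctrl.sense(); print(s["time_s"],s["position"],s["tool_rot"],s["force"])
R=Ro.from_euler("xyz",s["tool_rot"],degrees=True).as_matrix()
w=ctrl.read_camera("wrist"); Q=(wcloud(w)-s["position"])@R
for lo,hi in ((.012,.018),(.018,.026)):
    m=(Q[...,0]>-.06)&(Q[...,0]<.06)&(abs(Q[...,1])<.03)&(Q[...,2]>lo)&(Q[...,2]<hi)
    P=Q[m]; print(m.sum(),P.min(0).round(3) if len(P) else 0,P.max(0).round(3) if len(P) else 0)
E
```

```text
22.775 [0.54830073 0.0508691  0.19183568] [ 1.79984848e+02  2.32720367e-02 -3.34914121e+01] [-0.05727802  0.92170873 -1.90958345]
1475 [-0.003 -0.019  0.012] [0.06  0.019 0.018]
1046 [-0.003 -0.022  0.018] [0.038 0.022 0.026]
```

{"api": "play_rows", "payload": {
  "targets": [
    [0.8,0,0,0.01,0],
    [0.8,0,0,0.02,0],
    [0.8,0,0,0.03,0],
    [0.8,0,0,0.03,0]
  ]
}}

```text
time_s: 23.32
position: [0.5484, 0.0508, 0.189]
tool_rot: [180.0, 0.0, -33.5]
force: [-0.8, -0.1, -1.7]
opening: 0.0134
gripper_force: 26.2
```

{"api": "play_rows", "payload": {
  "targets": [
    [0.8,0,0,0.005,0],
    [0.8,0,0,0.01,0],
    [0.8,0,0,0.01,0]
  ]
}}

```text
time_s: 23.7
position: [0.5485, 0.0509, 0.188]
tool_rot: [180.0, 0.0, -33.5]
force: [0.4, 0.1, -2.7]
opening: 0.0136
gripper_force: 26.2
```

{"api": "play_rows", "payload": {
  "targets": [
    [0.8,0,0,0.005,0],
    [0.8,0,0,0.005,0]
  ]
}}

```text
time_s: 23.95
position: [0.5485, 0.0509, 0.1876]
tool_rot: [-180.0, 0.0, -33.5]
force: [-0.1, 1.3, -1.6]
opening: 0.0134
gripper_force: 26.2
```

{"api": "play_rows", "payload": {
  "targets": [
    [0.8,0,0,0.005,0],
    [0.8,0,0,0.005,0]
  ]
}}

```text
time_s: 24.2
position: [0.5484, 0.0508, 0.187]
tool_rot: [180.0, 0.0, -33.5]
force: [0.2, -0.2, -1.4]
opening: 0.0139
gripper_force: 26.2
```

{"api": "play_rows", "payload": {
  "targets": [
    [0.8,0,0,0.005,0],
    [0.8,0,0,0.005,0]
  ]
}}

```text
time_s: 24.45
position: [0.5485, 0.0509, 0.1866]
tool_rot: [-180.0, -0.0, -33.5]
force: [0.0, 0.8, -1.0]
opening: 0.0137
gripper_force: 26.3
```

```bash
python3 - <<'E'
from h import *
s=ctrl.sense(); print(s["time_s"],s["position"],s["force"])
E
```

```text
24.45 [0.54850291 0.0508594  0.18662707] [ 0.00164875  0.82851759 -1.04702454]
```

{"api": "play_rows", "payload": {
  "targets": [
    [0.8,0,0,0.005,0],
    [0.8,0,0,0.005,0]
  ]
}}

```text
time_s: 24.7
position: [0.5485, 0.0509, 0.1862]
tool_rot: [-180.0, -0.0, -33.5]
force: [-0.8, -0.1, 0.8]
opening: 0.0136
gripper_force: 26.6
```

{"api": "play_rows", "payload": {
  "targets": [
    [0.8,0,0,0.003,0],
    [0.8,0,0,0.003,0]
  ]
}}

```text
time_s: 24.95
position: [0.5485, 0.0509, 0.1858]
tool_rot: [-180.0, -0.0, -33.5]
force: [-1.7, 0.4, 1.8]
opening: 0.0136
gripper_force: 26.7
```

The weight is taken by the hook. I release gradually, then rise.

{"api": "play_rows", "payload": {
  "targets": [
    [0.66,0,0,0,0],
    [0.6,0,0,0,0],
    [0.5,0,0,0,0],
    [0.3,0,0,0,0],
    [0.1,0,0,0,0],
    [0,0,0,0,0],
    [0,0,0,0,0],
    [0,0,0,-0.1,0],
    [0,0,0,-0.3,0],
    [0,0,0,-0.6,0],
    [0,0,0,-1,0],
    [0,0,0,-1,0]
  ],
  "grip_force": 20
}}

```text
time_s: 26.45
position: [0.5499, 0.0508, 0.2893]
tool_rot: [-179.8, -0.3, -33.5]
force: [0.8, 0.6, 0.3]
opening: 0.0423
gripper_force: 0.0
```

{"api": "play_rows", "payload": {
  "targets": [
    [0,-0.3,0,-0.2,0],
    [0,-0.6,0,-0.2,0],
    [0,-0.6,0,-0.2,0],
    [0,-0.6,0,-0.2,0],
    [0,-0.6,0,-0.2,0],
    [0,-0.6,0,-0.2,0],
    [0,-0.6,0,-0.2,0],
    [0,-0.6,0,-0.2,0]
  ]
}}

```text
time_s: 27.45
position: [0.4985, 0.0839, 0.3057]
tool_rot: [180.0, 0.0, -33.5]
force: [-0.8, -0.5, -0.0]
opening: 0.0425
gripper_force: 0.0
```

```bash
python3 - <<'E'
from h import *
for k in range(3):
    s=ctrl.sense(); w=ctrl.read_camera("wrist"); W=wcloud(w)
    x,y=W[...,0]-AX[0],W[...,1]-AX[1]; a=np.radians(146.5)
    X=x*np.cos(a)+y*np.sin(a); Y=-x*np.sin(a)+y*np.cos(a); Z=W[...,2]
    for lo,hi in((.214,.232),(.09,.13)):
        m=(abs(X-.055)<.04)&(abs(Y)<.04)&(Z>lo)&(Z<hi); print(s["time_s"],m.sum(),[ (q[m].min().round(4),q[m].max().round(4)) for q in(X,Y,Z)] if m.any() else 0)
    if k==0:
        c=ctrl.read_camera("scene"); cv2.imwrite("pics/end.png",np.hstack([cv2.resize(c["color"][120:280,250:410],(400,400)),w["color"][:,120:520]]))
print(s["force"],s["position"])
E
```

```text
27.45 573 [(np.float64(0.0414), np.float64(0.0655)), (np.float64(-0.0069), np.float64(0.0066)), (np.float64(0.214), np.float64(0.2236))]
27.45 773 [(np.float64(0.0289), np.float64(0.0767)), (np.float64(-0.0253), np.float64(0.0253)), (np.float64(0.1054), np.float64(0.1184))]
27.55 577 [(np.float64(0.0415), np.float64(0.0657)), (np.float64(-0.0069), np.float64(0.0066)), (np.float64(0.2158), np.float64(0.2232))]
27.55 776 [(np.float64(0.029), np.float64(0.0768)), (np.float64(-0.0254), np.float64(0.0253)), (np.float64(0.1042), np.float64(0.1178))]
27.6 574 [(np.float64(0.0415), np.float64(0.0657)), (np.float64(-0.0069), np.float64(0.0066)), (np.float64(0.2168), np.float64(0.2239))]
27.6 778 [(np.float64(0.029), np.float64(0.0768)), (np.float64(-0.0254), np.float64(0.0253)), (np.float64(0.1046), np.float64(0.1183))]
[ 0.17893592 -0.20238905 -0.76902084] [0.4984429  0.08395534 0.30578564]
```

View pics/end.png

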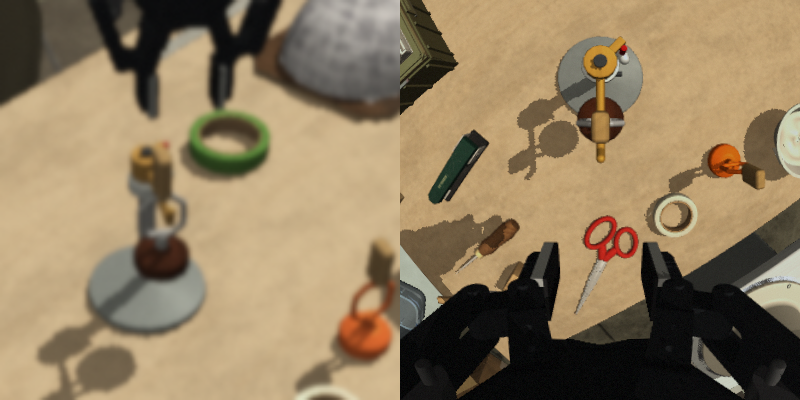

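The tamper hangs upright and still on the arm: its grip is at (600,125) in the right half, 53 mm out along the arm and centred. The gripper is clear, so I hand in.

```bash
python3 -c "
from workcell import ctrl
print(ctrl.finish_job())"
```

```text
the job is handed in; nothing more can be done
None
```

The job is handed in at about 28 s of robot time: I pressed the stop pin back an estimated 0.05–0.06 rad, judging from tool travel and force since there is no direct reading, and the tamper hung upright and still on the hook, about 53 mm out; no verdict came back.

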